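Press the cord bush into a lamp canopy on the index table

ROBOT

A 6-joint arm with a two-finger parallel gripper is mounted at the origin on the work surface. World frame = base frame: x ahead of the robot, y to its left, z up, the work surface at z = 0. Lengths are in m, angles in rad, forces in N, time in s.
With the tool pointing down it reaches from about 0.35 to 0.975 m from the base axis. Payload 4.9 kg.
Tool frame: the origin (TCP) lies at the very end of the fingers, on their centre line; the grasp point (between the pads) lies 19 mm behind it (manip.grip_depth is the distance from the TCP to the grasp point, in m); z points along the fingers, x is the direction in which the jaws open and shut, and the axes are right-handed (so a half turn about z gives the same grasp; the last joint's range is limited). The gripper opens to 85 mm and grips with 20 to 120 N. Pads are 22 mm wide; open, the fingers measure 114 mm over their backs; the gripper's body (76 mm by 85 mm) begins 54 mm behind the grasp point. The pads swing forward as they close: fully open they stand 13 mm farther back than shut.
Start: joints at [1.152, 0.053, 1.613, -0, 1.476, -0.119], TCP at [0.185, 0.597, 0.231] pointing down, gripper open.
Joint ranges: [-3.01, 3.01], [-1.01, 2.22], [0.06, 2.58], [-1.02, 4.17], [0.09, 2.62], [-3.14, 3.14]. Speed limits (rad/s): [2.57, 2.57, 3.14, 3.14, 3.14, 3.14].

INTERFACE

Orientations are given as a unit quaternion [w, x, y, z].
In Python, from plant import manip gives the robot as it stands. The module is installed in compiled form; this text tells all that it offers.
- The arm moves only by the shell command python3 -m crank 'ROWS' [OPENING]. ROWS is JSON, a list of rows, each a list of 4 numbers: the shift along the tool's x, y, z in cm, then the turn about the tool's z in units of 6 degrees (1.0 is 6 degrees). A call has 1 to 10 rows; each row shifts and turns the commanded pose from where the row before left it, along the tool's axes as they then stand; what a row does not reach is not made up. A row lasts 1/12 s, in which the tool goes at most 41.7 mm and 7.16 degrees, less where a joint would pass 70% of its speed; a pose out of reach is approached as far as the arm can. A call with a gripper value outside its range is refused whole. OPENING is the opening, from 0 (shut) to 1 (fully open), set as the call begins (- or left out, the last holds). The fingers move at their own pace and stop on an object; the grip force is fixed at half the most. Time passes only in rows, so rows that do not move let the fingers close. It gives the time, the measured TCP pose, the force and the opening at its end, in the units of the state.
- manip.state(): the state, without advancing time (a new reading comes with each control period).
- manip.grab_frame(name): name is "side" or "top"; returns a dict with "img" (420x560x3 uint8, red, green, blue), "intrinsics" (3x3 intrinsics, pixels), "position" and "orientation" of the camera in the world. Camera axes: x right, y up, looking along -z (the intrinsics and any distortion apply to the point x, -y, -z); pixel columns grow to the right and rows downward; lengths in m; the calibration is good to about 2 mm. A picture is of the moment at which its call begins. There is no depth.
- manip.job_done(): hands the job in, once; it reports no verdict.
The state is a dict: "time": time; "joint_pos": joint angles; "joint_vel": joint speeds; "joint_efforts": joint torques, N m; "tool_pos": TCP position; "tool_rot": TCP orientation; "contact_force": force on the tool from outside, world axes, zero at the start; "ft_torque": the same for the moment, N m; "gripper_width": opening from 0.0 (shut) to 1.0 (fully open).
Only numpy, scipy, OpenCV 4.12 (cv2) and the standard library are available. Lean on these libraries where they do the work, as an engineer would, in place of code of your own. Each camera call takes 0.05 s, during which the arm holds its last target.

TASK

Stand the small steel canopy in the empty nest of the index table nearest the robot, then push the table clockwise (seen from above) one stop, so the canopy rides under the press. Push the press handle all the way down to drive the black cord bush fully home in the canopy's neck, let the handle come back up, then push the table one stop further so that the canopy comes out on the far side, sitting in its nest. Keep the canopy upright and do not knock the other things on the bench about.

Things in the scene. Friction and masses are not known exactly. Their poses are not given: they have to be found in the camera images.
- machine: Fixed bench lever press with a round index table, grey paint and bare metal, turned up to 0.2 rad. Origin: on the table's axis at bench height. Its -x points to the load station (nearest the robot), +y to the press station (robot's left), +x to the unload station (far side), z up. The press column stands at y = 172 to 238 mm.
- table_top (a point): On the table's axis, on its top face, 61 mm above the bench; axes as the machine's, does not turn with the table. The table is an aluminium disc 270 mm across with a low hub. It carries four like nests, centres 95 mm from the axis, at -x, +y, +x and -y whenever the table rests in a stop.
- pin_place (a point): One of four places, 120 mm from the axis half-way between the nests ((+-85, +-85) mm in the machine's axes), where a plain upright steel pin stands whenever the table is in a stop; the one at -x, -y. The point is 37 mm up the pin. Pins turn with the table, which is pushed by them: 14 mm across, 55 mm tall, tops 116 mm above the bench. Fixed to the machine, not to the pin.
- ram_foot (a point): Centre of the underside of the press's round ram (28 mm across), 162 mm above the bench when up, over the press station's nest. The arm that holds it is 52 mm wide, underside 179 mm above the bench, and reaches from the column in to 68 mm from the table's axis.
- dial (a joint): Angle of the index table, rad: 0 at the start, growing clockwise seen from above; one stop is 1.571. A sprung ball drops into a notch at every stop and draws the table in over the last 0.12 rad; it takes 5 to 10 N at a pin to leave a stop and under 2 N to keep the table turning; it does not coast far.
- nest (a point): The nest that faces the robot (machine's -x) at the start: point at the centre of its seat, 65 mm above the bench; it turns with the table. The seat is ringed by four black jaws that rise 14 mm above it, with steep sloping lead-ins 5 mm wide; a canopy 74 mm across fits between them with 2 mm to spare all round.
- canopy_neck (a point): The small canopy (loose, bare steel, 0.15 to 0.31 kg): a cup-shaped lamp cap 74 mm across standing on its open edge, domed to 42 mm height, then a round neck 22 mm across from 42 to 72 mm height, out of which a black bush 17 mm across stands 8 mm. This point is on its axis, on the neck, 60 mm above its foot; its z is the canopy's axis.
- canopy_center (a point): Point on the same canopy's axis, 36 mm above its foot (half-way up).
- bush (a joint): How far the black bush has been driven down into the canopy's neck, m: 0 at the start (8 mm proud), 0.008 when home and flush with the neck's top. It is a press fit that needs about 18 N straight on it.
- lever (a joint): Angle of the press's hand lever, rad: 0 up (a spring returns it), about 0.21 when the ram has driven the bush home, 0.23 at its end stop. The ram goes down 12 mm for each 0.1 rad.
- handle (a point): Top of the hand lever's black rubber grip (26 mm thick, running along the machine's y, overhanging the table's middle), 304 mm above the bench when up, 8 mm past the table's axis towards -y; the grip ends 48 mm past the axis. Pressed here from above it sinks about 48 mm until the bush is home; 2 to 4 N at first, 11 to 15 N while the bush goes in.
- rose: Bystander: white ceiling canopy 120 mm across, 62 mm tall; origin under its centre.
- lampholder: Bystander: black lampholder standing upright, 44 mm across, 82 mm tall; origin under its centre.
- rope_coil: Bystander: coil of wire rope, 150 mm across, 46 mm tall; origin under its centre.
- screwdriver: Bystander: screwdriver lying on the bench, wooden handle.
- bin: Bystander: open black bin of white terminal blocks, 150 x 150 x 60 mm; origin under its centre.
- jar: Bystander: glass jar with black cap, 64 mm across, 85 mm tall; origin under its centre.
There are look-alikes about, which are no part of the job. Leave any orange or red look-alike of the part that bears canopy_neck alone.

How it is judged:
By the outcome, as a careful person would: the job done as asked, in the order asked, and still so for the second after the job is handed in, with the robot touching nothing.
It also fails if it takes over 70 s, if anything falls off the work surface, if the arm or the gripper's body presses on something with over 40 N, if the wrist force passes 120 N, or if a joint passes its speed limit or range.

## Working session

There is one attempt and no reset: what is moved stays moved. The work goes in short steps, Python scripts to look and compute and a shell command to move; the robot and the scene stay as the last step left them, time stands still between calls to the robot, and variables do not carry over. Pictures are saved under pics/ and viewed, and the job is handed in when it is done.

```bash
mkdir -p pics; ls
python3 - <<'E'
from plant import manip
import cv2
for n in("side","top"):
    f=manip.grab_frame(n); cv2.imwrite(f"pics/{n}0.png",f["img"][:,:,::-1]); print(n,f["intrinsics"],f["position"],f["orientation"],[k for k in f])
s=manip.state(); print(s)
E
```

```text
pics
side [[408.29256067   0.         278.74722777]
 [  0.         408.29256067 203.68902986]
 [  0.           0.           1.        ]] [-0.61228282  0.5007258   1.19375478] [-0.47235335 -0.23394491  0.36750028  0.76622166] ['img', 'intrinsics', 'position', 'orientation']
top [[470.94222837   0.         274.52186216]
 [  0.         470.94222837 210.32666145]
 [  0.           0.           1.        ]] [ 0.34623127 -0.04231796  1.67291786] [-0.70052372 -0.04048629  0.04398275  0.71112088] ['img', 'intrinsics', 'position', 'orientation']
{'time': 0.1, 'joint_pos': array([ 1.15198393e+00,  5.32685638e-02,  1.61415373e+00, -1.55025963e-05,
        1.47600450e+00, -1.19023076e-01]), 'joint_vel': array([-0.00047798, -0.00043268, -0.00228155, -0.0002616 ,  0.00331717,
       -0.00180533]), 'joint_efforts': array([ 1.66002678e-06, -3.94908178e+01, -3.71361601e+01, -1.57443424e-04,
        3.97659969e-03, -1.75434639e-05]), 'tool_pos': array([0.18436098, 0.59660012, 0.23020154]), 'tool_rot': array([ 4.59579712e-04,  8.04772149e-01,  5.93583143e-01, -7.93640100e-04]), 'contact_force': array([ 0.36680074, -0.15055205,  0.44489051]), 'ft_torque': array([-0.00615745, -0.01598773, -0.04763964]), 'gripper_width': 1.0017862946996103}
```

View pics/side0.png

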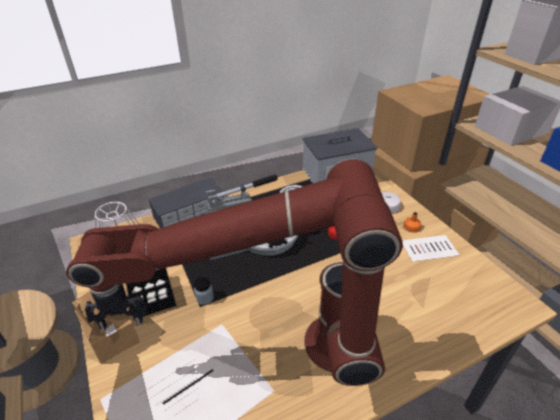

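View pics/top0.png

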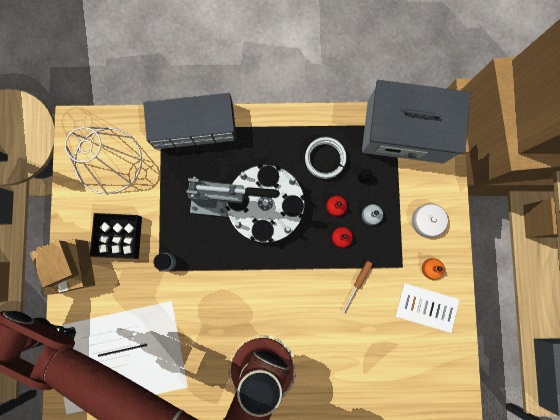

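The top view shows the steel canopy at about (372,213), red look-alikes at (336,205) and (342,237), and an orange one at (433,268). The table hub is near (265,203) and the lampholder at (366,175). I'll zoom in and measure.

```bash
cat > h.py <<'E'
import numpy as np, cv2
from scipy.spatial.transform import Rotation as R
from plant import manip
def rot(q): return R.from_quat([q[1],q[2],q[3],q[0]]).as_matrix()
def ray(f,u,v):
    K=f["intrinsics"]; d=np.array([(u-K[0,2])/K[0,0],-(v-K[1,2])/K[1,1],-1.0])
    return np.array(f["position"]),rot(f["orientation"])@d
def onz(f,u,v,z):
    p,d=ray(f,u,v); return (p+d*(z-p[2])/d[2])
def proj(f,P):
    K=f["intrinsics"]; c=rot(f["orientation"]).T@(np.array(P)-f["position"])
    return K[0,0]*c[0]/-c[2]+K[0,2], K[1,1]*-c[1]/-c[2]+K[1,2]
def crop(f,name,x0,y0,w,h,s):
    cv2.imwrite("pics/"+name+".png",cv2.resize(f["img"][y0:y0+h,x0:x0+w,::-1],None,fx=s,fy=s,interpolation=cv2.INTER_CUBIC))
def st():
    s=manip.state(); m=rot(s["tool_rot"])
    print("t",round(s["time"],2),"pos",s["tool_pos"].round(4),"x",m[:,0].round(3),"z",m[:,2].round(3),"F",s["contact_force"].round(1),"g",round(s["gripper_width"],3),"j",s["joint_pos"].round(2))
    return s,m
E
python3 - <<'E'
from h import *
f=manip.grab_frame("top"); crop(f,"t1",180,140,220,120,3.6)
g=manip.grab_frame("side"); crop(g,"s1",180,120,260,180,3)
st()
for u,v in((372,213),(264,203)): print(onz(f,u,v,0.07))
E
```

```text
t 0.2 pos [0.1844 0.5968 0.2305] x [ 0.295  0.955 -0.001] z [-0.001 -0.001 -1.   ] F [ 0.7  0.2 -0.1] g 0.999 j [ 1.15  0.05  1.61  0.    1.48 -0.12]
[ 0.52451246 -0.38577965  0.07      ]
[ 0.56455294 -0.01598722  0.07      ]
```

View pics/t1.png

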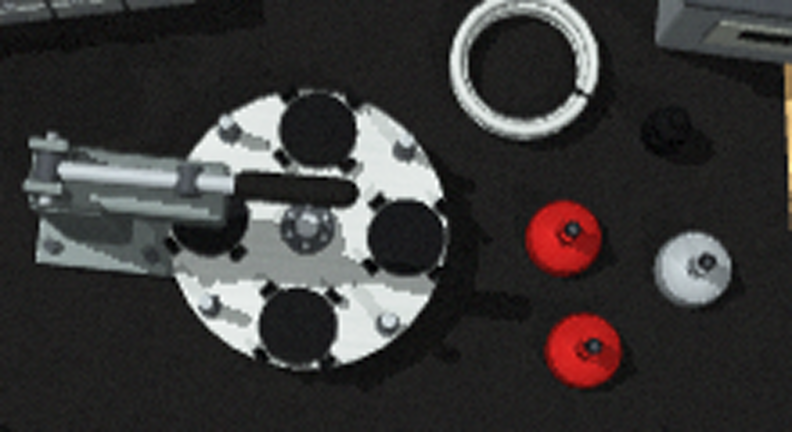

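View pics/s1.png

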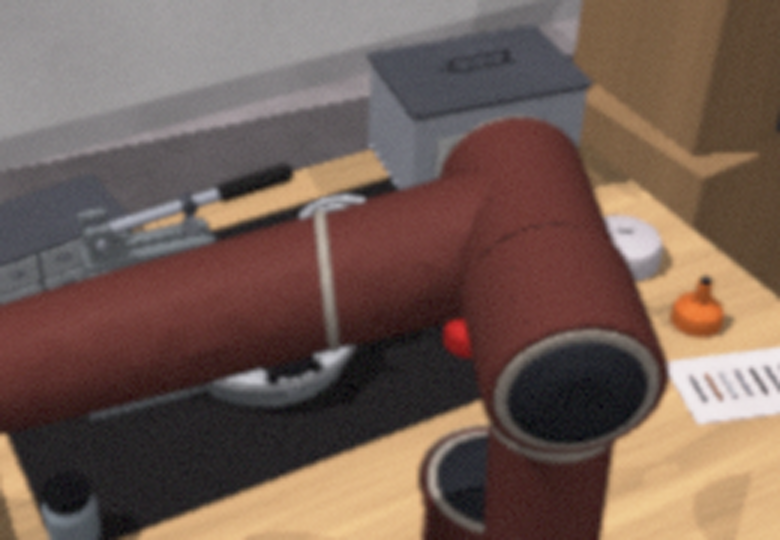

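Run:
```python
from h import *
f=manip.grab_frame("top"); im=f["img"]
# pins: zoom each
tiles=[]
for (x,y) in((229,127),(404,149),(388,321),(208,303)):
    u=int(180+x/3.6);v=int(140+y/3.6); tiles.append(cv2.resize(im[v-8:v+9,u-8:u+9,::-1],None,fx=20,fy=20,interpolation=cv2.INTER_NEAREST)); print("pin tile origin",u-8,v-8)
cv2.imwrite("pics/pins.png",np.vstack([np.hstack(tiles[:2]),np.hstack(tiles[2:])])[:600])
u,v=372,213
cv2.imwrite("pics/can.png",cv2.resize(im[v-18:v+18,u-18:u+18,::-1],None,fx=16,fy=16,interpolation=cv2.INTER_NEAREST))
# table nests: dark blobs inside bright disc
g=cv2.cvtColor(im,cv2.COLOR_RGB2GRAY)
roi=np.zeros_like(g); cv2.circle(roi,(265,203),45,255,-1)
m=((g<45)&(roi>0)).astype(np.uint8)
m=cv2.morphologyEx(m,cv2.MORPH_OPEN,np.ones((5,5),np.uint8))
n,l,s,c=cv2.connectedComponentsWithStats(m)
for i in range(1,n): print(s[i],c[i].round(2),onz(f,*c[i],0.065).round(4))
# steel canopy mask
hsv=cv2.cvtColor(im,cv2.COLOR_RGB2HSV)
r=np.zeros_like(g); cv2.circle(r,(372,213),16,255,-1)
m=((g>70)&(r>0)).astype(np.uint8)
cs,_=cv2.findContours(m,cv2.RETR_EXTERNAL,cv2.CHAIN_APPROX_NONE); k=max(cs,key=cv2.contourArea)
e=cv2.minEnclosingCircle(k); el=cv2.fitEllipse(k); print("can",e,el, onz(f,*el[0],0.015))
```

```text
pin tile origin 235 167
pin tile origin 284 173
pin tile origin 279 221
pin tile origin 229 216
[241 159  53  27 673] [267.58 169.86] [ 0.6812 -0.0298  0.065 ]
[229 174   7   7  43] [232. 177.] [0.6578 0.0939 0.065 ]
[296 175  14  57 358] [303.49 202.99] [ 0.5633 -0.152   0.065 ]
[229 188  50  23 413] [252.8  196.93] [0.5869 0.0225 0.065 ]
[283 196  20  20 337] [292.43 205.62] [ 0.5547 -0.1137  0.065 ]
[224 217  10  14  83] [228.37 223.48] [0.4962 0.107  0.065 ]
[252 220  21  21 345] [262.18 230.06] [ 0.4719 -0.0085  0.065 ]
[238 234  56  14 337] [265.66 241.75] [ 0.4318 -0.0199  0.065 ]
can ((371.9322509765625, 214.30645751953125), 10.596902847290039) ((371.9480895996094, 214.14833068847656), (19.810482025146484, 20.57167625427246), 69.90522003173828) [ 0.52653677 -0.39721672  0.015     ]
```

View pics/pins.png

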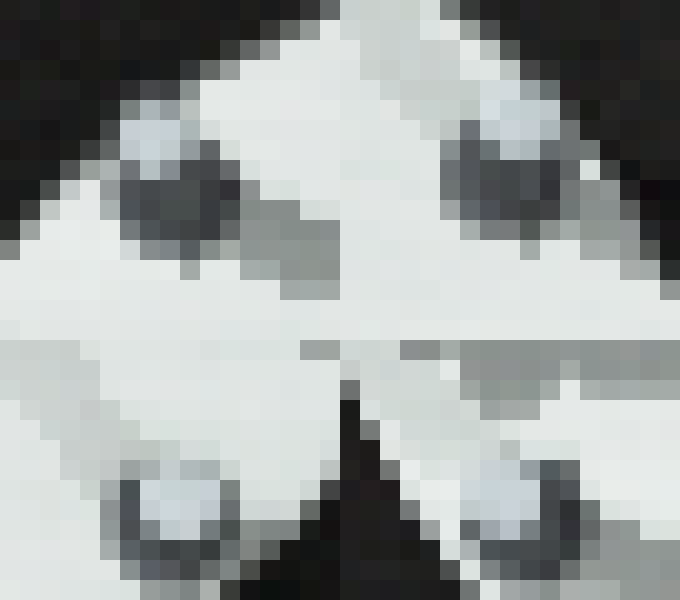

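View pics/can.png

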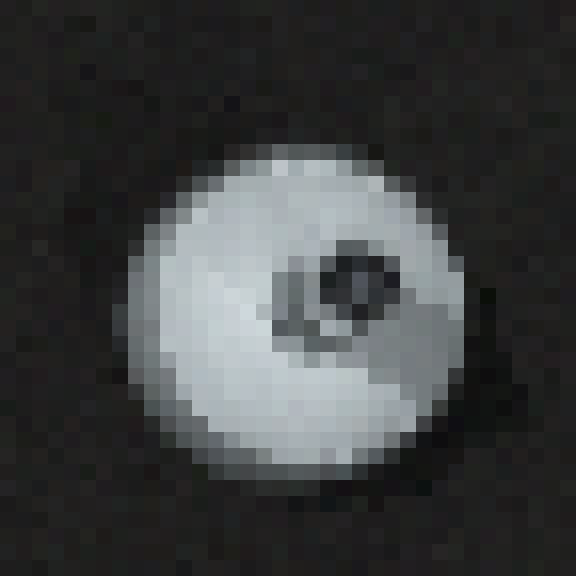

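Run:
```python
from h import *
f=manip.grab_frame("top")
P=np.array([onz(f,u,v,0.116)[:2] for u,v in((242.4,173.5),(292.5,178.3),(287.5,228.5),(236.6,223.5))])
c=P.mean(0); d=P-c; print("axis",c, np.hypot(*d.T))
ideal=np.array([45,-45,-135,135])*np.pi/180   # machine angles
a=np.unwrap(np.arctan2(d[:,1],d[:,0])-ideal); print("yaw",(a+np.pi)%(2*np.pi)-np.pi)
yaw=((a+np.pi)%(2*np.pi)-np.pi).mean()
N=np.array([onz(f,u,v,0.079)[:2] for u,v in((262.18,230.06),(292.43,205.62))]) ; print(N)
for z in (.065,.079):
    print(z,[onz(f,u,v,z)[:2].round(4) for u,v in((262.18,230.06),(292.43,205.62),(267.9,172.2))])
R2=lambda m:c+np.array([[np.cos(yaw),-np.sin(yaw)],[np.sin(yaw),np.cos(yaw)]])@np.array(m)
print("nests",R2((-.095,0)),R2((0,-.095)))
print("bush",onz(f,376,212,0.080)); print("foot",onz(f,372,214,0.005),onz(f,371.95,214.15,0.012))
s,m=st();
```

```text
axis [ 0.56569977 -0.01936294] [0.11933816 0.12025449 0.11962743 0.12035258]
yaw [-0.11727762 -0.11342073 -0.11645128 -0.11582707]
[[ 0.47081916 -0.00879783]
 [ 0.5528762  -0.1130493 ]]
0.065 [array([ 0.4719, -0.0085]), array([ 0.5547, -0.1137]), array([ 0.6729, -0.0308])]
0.079 [array([ 0.4708, -0.0088]), array([ 0.5529, -0.113 ]), array([ 0.6701, -0.0309])]
nests [ 0.4713354  -0.00839178] [ 0.55472861 -0.11372731]
bush [ 0.52662719 -0.39741727  0.08      ]
foot [ 0.52815366 -0.39956391  0.005     ] [ 0.52685696 -0.39786547  0.012     ]
t 0.3 pos [0.1845 0.5969 0.2309] x [ 0.295  0.955 -0.001] z [-0.    -0.001 -1.   ] F [0.1 0.3 0.5] g 1.002 j [ 1.15  0.05  1.61 -0.    1.48 -0.12]
```

```bash
python3 -m crank '[[0,0,0,-0.88],[0,0,0,-0.88],[-2,1,0,0],[-3.6,1.75,0,0],[-3.6,1.75,0,0],[-3.6,1.75,0,0],[-3.6,1.75,0,0],[-3.6,1.75,0,0],[-3.6,1.75,0,0],[-3.6,1.75,0,0]]' 1; python3 -m crank '[[-3.6,1.75,0,0],[-3.6,1.75,0,0],[-3.6,1.75,0,0],[-3.6,1.75,0,0],[-3.6,1.75,0,0],[-3.6,1.75,0,0],[-3.6,1.75,0,0],[-3.6,1.75,0,0]]'; python3 -c "
from h import *
st()"
```

```text
time: 1.13
tool_pos: [0.2849, 0.31, 0.2313]
tool_rot: [0.0, 0.746, 0.665, 0.0]
contact_force: [0.7, 0.0, -0.0]
gripper_width: 0.999
time: 1.8
tool_pos: [0.3909, 0.0074, 0.2317]
tool_rot: [0.001, 0.747, 0.665, 0.001]
contact_force: [0.9, -0.2, 0.7]
gripper_width: 1.001
t 1.8 pos [0.3909 0.0074 0.2317] x [0.116 0.993 0.   ] z [ 0.002 -0.    -1.   ] F [ 0.9 -0.2  0.7] g 1.001 j [-0.17 -0.56  2.12  0.    1.58 -1.63]
```

```bash
python3 -m crank '[[-3.6,1.7,0,0],[-3.6,1.7,0,0],[-3.6,1.7,0,0],[-3.6,1.7,0,0],[-3.6,1.7,0,0],[-3.6,1.7,0,0],[-3.6,1.7,0,0],[-3.6,1.7,0,0],[-3.6,1.7,0,0],[0,0,0,0]]'
python3 - <<'E'
from h import *
s,m=st(); d=np.array([.5267,-.3977,.16])-s["tool_pos"]; print(m.T@d*100)
f=manip.grab_frame("top"); crop(f,"t2",300,140,140,140,4)
g=manip.grab_frame("side"); crop(g,"s2",260,150,200,130,4)
E
```

```text
time: 2.63
tool_pos: [0.5059, -0.3357, 0.2296]
tool_rot: [-0.0, 0.748, 0.663, -0.001]
contact_force: [-1.2, 0.5, -0.0]
gripper_width: 0.998
t 2.63 pos [ 0.5059 -0.3357  0.2296] x [ 0.12   0.993 -0.001] z [-0.001 -0.001 -1.   ] F [-1.2  0.5 -0. ] g 0.998 j [-0.71  0.01  1.66 -0.    1.47 -2.16]
[-5.89840912  2.81682004  6.96214566]
```

View pics/s2.png

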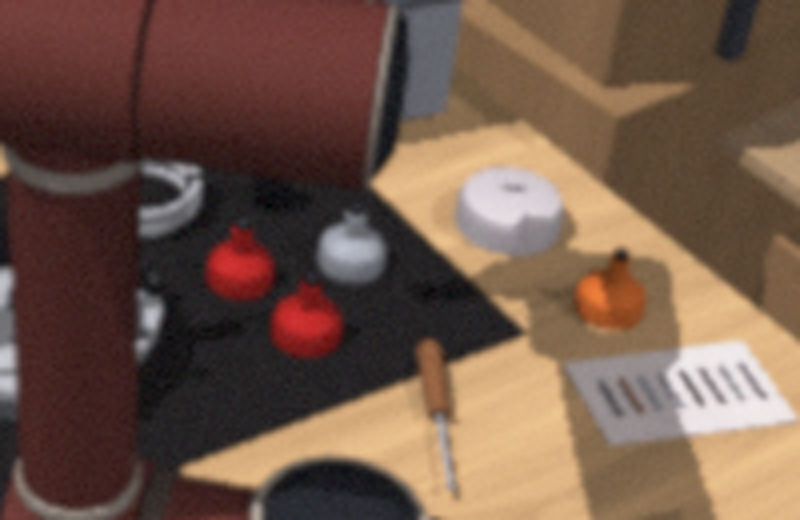

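```bash
python3 - <<'E'
from h import *
g=manip.grab_frame("side")
for z in(0,.042,.08): print(proj(g,(.5267,-.3977,z)))
E
python3 -m crank '[[-3,1.4,0,0],[-2.9,1.4,1,0],[0,0,3,0],[0,0,3,0],[0,0,2,0],[0,0,1,0],[0,0,0,0],[0,0,0,0]]'
python3 - <<'E'
from h import *
s,m=st(); d=np.array([.5267,-.3977,.047])-s["tool_pos"]; print(m.T@d*100)
f=manip.grab_frame("top"); crop(f,"t3",300,140,140,140,4)
g=manip.grab_frame("side"); crop(g,"s3",260,130,200,130,4)
E
```

```text
(np.float64(347.5997943787701), np.float64(215.30215534586415))
(np.float64(348.4760954364517), np.float64(208.1025130799007))
(np.float64(349.29077511702167), np.float64(201.40914872750434))
time: 3.45
tool_pos: [0.5266, -0.3911, 0.1322]
tool_rot: [0.0, 0.746, 0.666, 0.0]
contact_force: [-0.9, -0.3, 0.8]
gripper_width: 0.999
t 3.45 pos [ 0.5266 -0.3911  0.1322] x [ 0.114  0.993 -0.   ] z [ 0. -0. -1.] F [-0.9 -0.3  0.8] g 0.999 j [-0.75  0.2   1.62  0.    1.32 -2.21]
[-0.65376586  0.07820878  8.51680462]
```

View pics/s3.png

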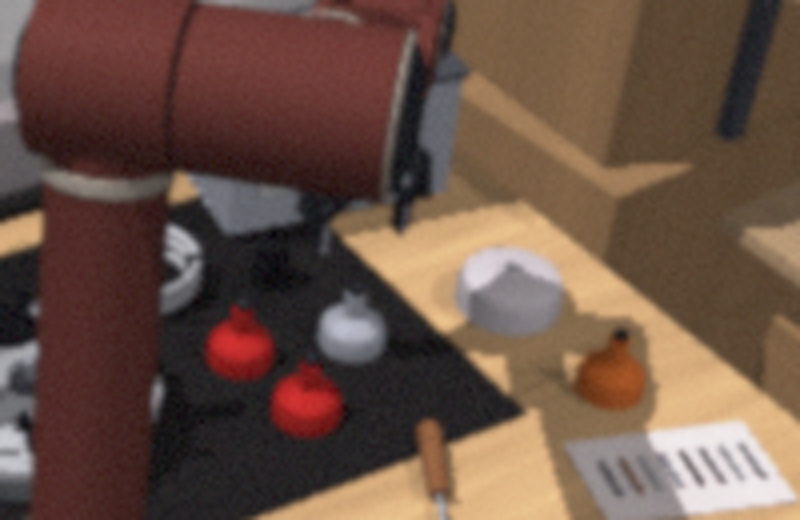

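View pics/t3.png

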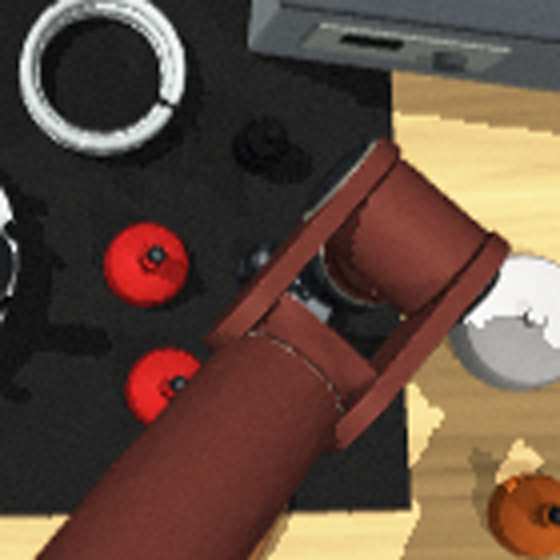

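```bash
python3 -m crank '[[-0.65,0.08,0,0],[0,0,2,0],[0,0,2,0],[0,0,0,0],[0,0,0,0]]'
python3 - <<'E'
from h import *
s,m=st(); d=np.array([.5267,-.3977,.047])-s["tool_pos"]; print(m.T@d*100)
E
```

```text
time: 3.97
tool_pos: [0.5261, -0.3985, 0.0911]
tool_rot: [-0.001, 0.747, 0.665, -0.0]
contact_force: [-1.0, 0.0, 0.3]
gripper_width: 0.998
t 3.97 pos [ 0.5261 -0.3985  0.0911] x [0.115 0.993 0.001] z [-0.001  0.001 -1.   ] F [-1.   0.   0.3] g 0.998 j [-0.76  0.25  1.64 -0.    1.26 -2.22]
[0.07981559 0.05716212 4.41228951]
```

```bash
python3 -m crank '[[0.05,0.05,1.5,0],[0,0,1.5,0],[0,0,1.4,0],[0,0,0,0],[0,0,0,0]]';  python3 -m crank '[[0,0,0,0],[0,0,0,0],[0,0,0,0],[0,0,0,0],[0,0,0,0],[0,0,0,0],[0,0,0,0],[0,0,0,0]]' 0
python3 - <<'E'
from h import *
s,m=st()
f=manip.grab_frame("top"); crop(f,"t4",300,140,140,140,4)
g=manip.grab_frame("side"); crop(g,"s4",260,130,200,130,4)
E
```

```text
time: 4.38
tool_pos: [0.5259, -0.397, 0.0451]
tool_rot: [-0.002, 0.747, 0.665, -0.0]
contact_force: [-0.8, -0.3, 0.4]
gripper_width: 1.001
time: 5.05
tool_pos: [0.5273, -0.3979, 0.048]
tool_rot: [0.0, 0.747, 0.665, 0.0]
contact_force: [-0.1, 2.6, 4.1]
gripper_width: 0.226
t 5.05 pos [ 0.5273 -0.3979  0.048 ] x [0.115 0.993 0.   ] z [ 0.001 -0.    -1.   ] F [-0.1  2.6  4.1] g 0.226 j [-0.76  0.3   1.65  0.    1.19 -2.21]
```

View pics/s4.png

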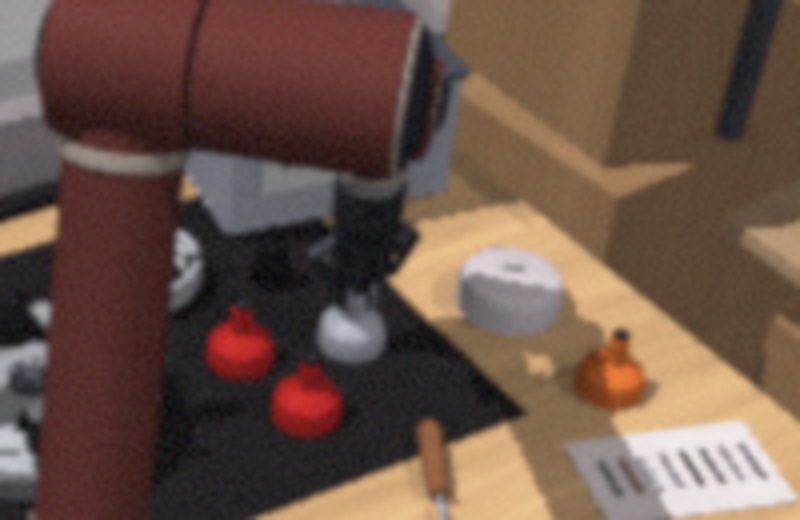

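```bash
python3 -m crank '[[0,0,-0.7,0],[0,0,-1.5,0],[0,0,-2.5,0],[0,0,-3,0],[0,0,-3,0],[0,0,-3,0],[0,0,-2.5,0],[0,0,0,0]]';  python3 -m crank '[[1,-0.3,0,0],[2.5,-0.6,0,0],[3.5,-0.9,0,0],[3.5,-0.9,0,0],[3.5,-0.9,0,0],[3.5,-0.9,0,0],[3.5,-0.9,0,0],[3.5,-0.9,0,0],[3.5,-0.9,0,0],[3,-0.9,0,0]]'
python3 - <<'E'
from h import *
s,m=st(); d=np.array([.4717,-.0085,.15])-s["tool_pos"]; print(m.T@d*100)
f=manip.grab_frame("top"); crop(f,"t5",180,140,200,140,4)
g=manip.grab_frame("side"); crop(g,"s5",160,130,200,130,4)
E
```

```text
time: 5.82
tool_pos: [0.5293, -0.4005, 0.2179]
tool_rot: [0.006, 0.747, 0.665, 0.0]
contact_force: [1.1, -1.0, -0.1]
gripper_width: 0.23
time: 6.65
tool_pos: [0.4798, -0.0778, 0.206]
tool_rot: [-0.002, 0.747, 0.665, -0.001]
contact_force: [1.0, 0.2, -3.2]
gripper_width: 0.226
t 6.65 pos [ 0.4798 -0.0778  0.206 ] x [0.115 0.993 0.002] z [-0.005  0.002 -1.   ] F [ 1.   0.2 -3.2] g 0.226 j [-0.31 -0.27  1.95  0.    1.46 -1.77]
[ 6.77982521 -1.56833445  5.61465535]
```

View pics/s5.png

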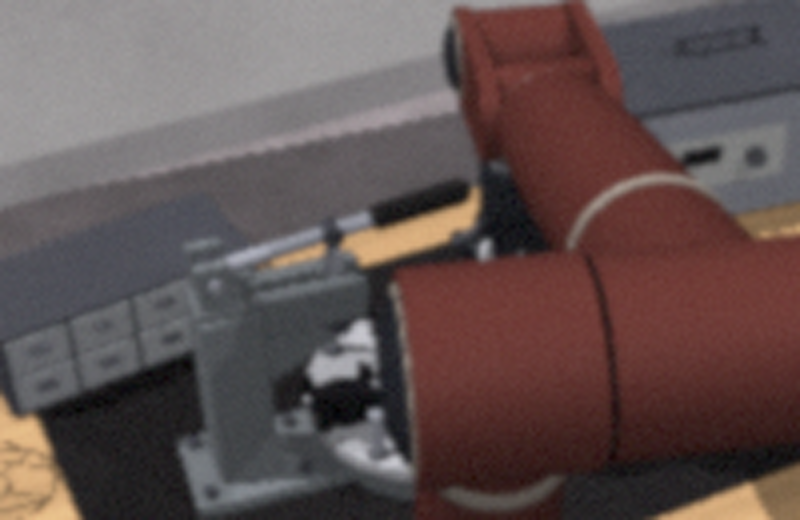

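View pics/t5.png

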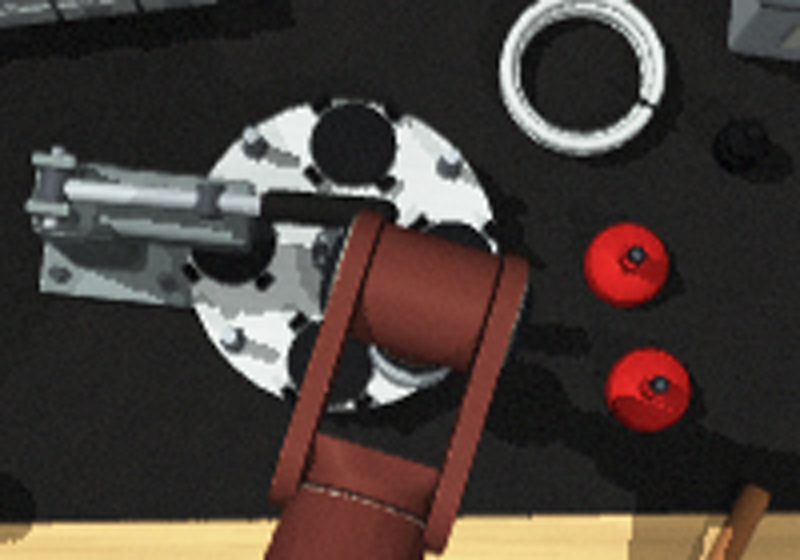

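Run:
```python
from h import *
f=manip.grab_frame("top"); g=manip.grab_frame("side")
a=np.array([.4798,-.0778])
for z in(.2,.3,.35,.4,.45,.5): print(z,np.round(proj(f,(*a,z)),1),np.round(proj(g,(*a,z)),1), "edges",onz(f,270.5,193,z)[:2]-a,onz(f,311,205,z)[:2]-a)
```

```text
0.2 [283.3 223.9] [290.2 206.9] edges [0.09866877 0.03871334] [ 0.0584983  -0.08851776]
0.3 [284.  220.8] [290.3 186. ] edges [0.0829016  0.03849395] [ 0.0454584  -0.08009911]
0.35 [284.5 219.1] [290.4 174.9] edges [0.07501801 0.03838426] [ 0.03893845 -0.07588978]
0.4 [284.9 217.2] [290.5 163.3] edges [0.06713443 0.03827457] [ 0.0324185  -0.07168046]
0.45 [285.4 215.2] [290.6 151.3] edges [0.05925084 0.03816488] [ 0.02589855 -0.06747113]
0.5 [286. 213.] [290.7 138.7] edges [0.05136725 0.03805519] [ 0.0193786  -0.06326181]
```

```bash
python3 -m crank '[[3,-0.8,0,0],[2.5,-0.6,0,0],[1.1,-0.1,0,0],[0,0,1,0],[0,0,1.5,0],[0,0,1.5,0],[0,0,0,0],[0,0,0,0],[0,0,0,0]]'
python3 - <<'E'
from h import *
s,m=st(); d=np.array([.4717,-.0085,.113])-s["tool_pos"]; print(m.T@d*100)
f=manip.grab_frame("top"); crop(f,"t6",200,140,140,140,4)
g=manip.grab_frame("side"); crop(g,"s6",160,130,200,130,4)
E
```

```text
time: 7.6
tool_pos: [0.4752, -0.0143, 0.1694]
tool_rot: [0.0, 0.747, 0.665, -0.0]
contact_force: [0.1, -0.8, -1.2]
gripper_width: 0.225
t 7.6 pos [ 0.4752 -0.0143  0.1694] x [ 0.116  0.993 -0.   ] z [-0. -0. -1.] F [ 0.1 -0.8 -1.2] g 0.225 j [-0.19 -0.27  2.02 -0.    1.4  -1.64]
[ 0.53832478 -0.41617678  5.63973653]
```

View pics/s6.png

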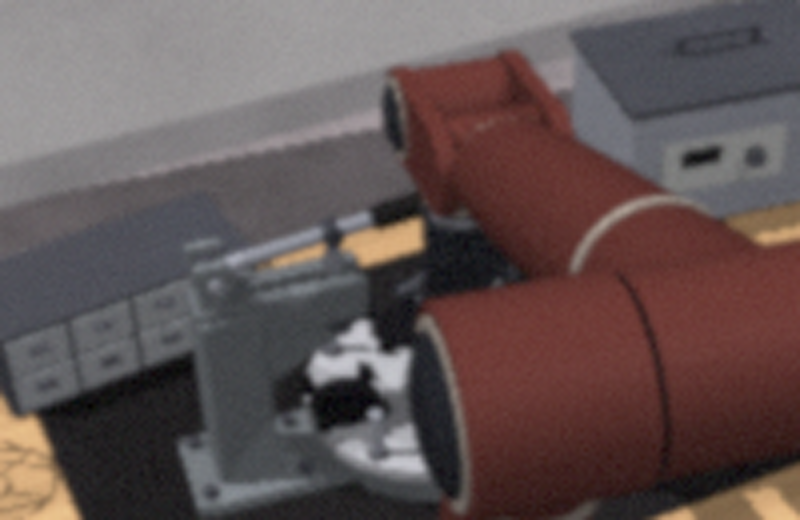

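View pics/t6.png

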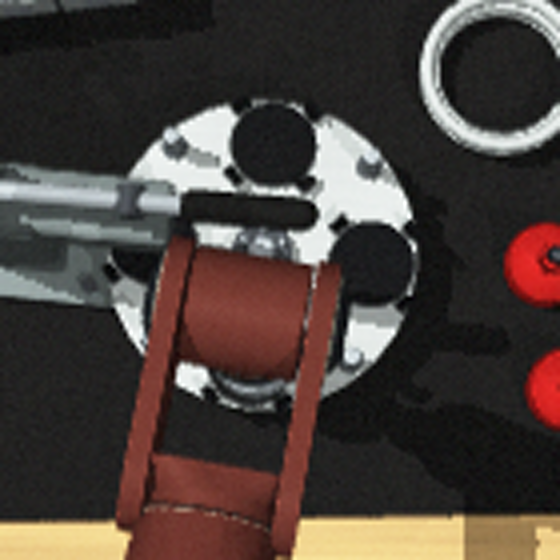

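```bash
python3 -m crank '[[0.5,-0.4,0,0],[0,0,1.2,0],[0,0,1.5,0],[0,0,0.4,0],[0,0,0,0],[0,0,0,0],[0,0,0,0]]'
python3 - <<'E'
from h import *
s,m=st(); d=np.array([.4717,-.0085,.113])-s["tool_pos"]; print(m.T@d*100)
E
```

```text
time: 8.28
tool_pos: [0.472, -0.008, 0.1389]
tool_rot: [0.0, 0.747, 0.665, 0.0]
contact_force: [1.0, -1.0, -3.8]
gripper_width: 0.23
t 8.28 pos [ 0.472  -0.008   0.1389] x [ 0.115  0.993 -0.   ] z [ 0.001 -0.    -1.   ] F [ 1.  -1.  -3.8] g 0.23 j [-0.17 -0.25  2.05 -0.    1.34 -1.63]
[-0.05221467 -0.02608654  2.5947485 ]
```

```bash
python3 -m crank '[[0,0,0.8,0],[0,0,0.7,0],[0,0,0.5,0],[0,0,0,0],[0,0,0,0]]'; python3 -m crank '[[0,0,0.3,0],[0,0,0.3,0],[0,0,0,0],[0,0,0,0]]'
python3 - <<'E'
from h import *
s,m=st(); d=np.array([.4717,-.0085,.113])-s["tool_pos"]; print(m.T@d*100)
E
```

```text
time: 8.7
tool_pos: [0.471, -0.0079, 0.1175]
tool_rot: [-0.001, 0.747, 0.665, -0.0]
contact_force: [0.1, 0.2, -2.9]
gripper_width: 0.23
time: 9.03
tool_pos: [0.4721, -0.008, 0.113]
tool_rot: [0.001, 0.747, 0.665, 0.0]
contact_force: [0.1, 1.1, 0.1]
gripper_width: 0.228
t 9.03 pos [ 0.4721 -0.008   0.113 ] x [ 0.115  0.993 -0.   ] z [ 0.001 -0.    -1.   ] F [0.1 1.1 0.1] g 0.228 j [-0.17 -0.22  2.07  0.    1.29 -1.63]
[-0.05024934 -0.03840246 -0.00236819]
```

```bash
python3 -m crank '[[0,0,0,0],[0,0,0,0],[0,0,0,0],[0,0,0,0]]' 0.8; python3 -m crank '[[0,0,-1,0],[0,0,-2,0],[0,0,-3,0],[0,0,-3,0],[-2,-2,0,0],[-3,-2,0,0],[-3,-2,0,0],[-2,0,0,0],[0,0,0,0]]'
python3 - <<'E'
from h import *
s,m=st(); d=np.array([.4717,-.0085,.113])-s["tool_pos"]; print(m.T@d*100)
f=manip.grab_frame("top"); crop(f,"t7",200,140,140,140,4)
g=manip.grab_frame("side"); crop(g,"s7",160,130,200,130,4)
E
```

```text
time: 9.37
tool_pos: [0.4717, -0.0081, 0.1125]
tool_rot: [0.0, 0.747, 0.665, 0.0]
contact_force: [-0.6, -0.5, 0.5]
gripper_width: 0.785
time: 10.12
tool_pos: [0.3997, -0.103, 0.2035]
tool_rot: [0.001, 0.748, 0.664, -0.0]
contact_force: [-0.6, -0.3, -0.4]
gripper_width: 0.798
t 10.12 pos [ 0.3997 -0.103   0.2035] x [ 0.119  0.993 -0.002] z [ 0.002 -0.002 -1.   ] F [-0.6 -0.3 -0.4] g 0.798 j [-0.43 -0.48  2.11 -0.    1.51 -1.88]
[10.25605463  5.99882333  9.04166221]
```

View pics/s7.png

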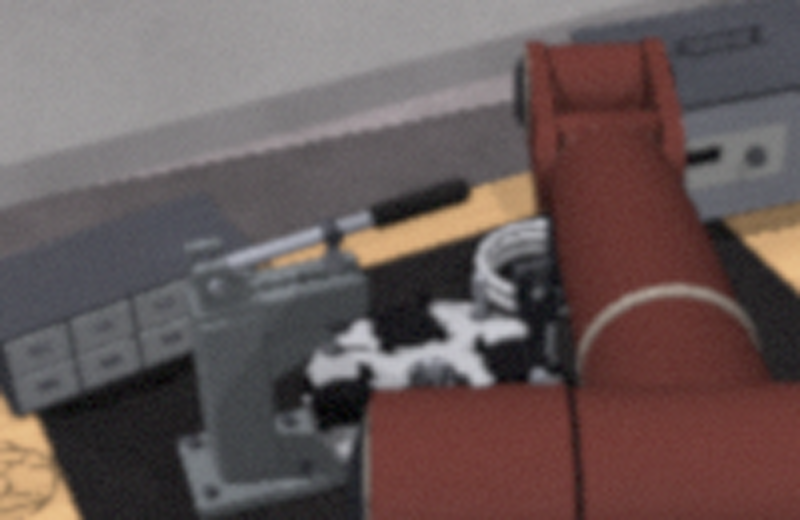

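View pics/t7.png

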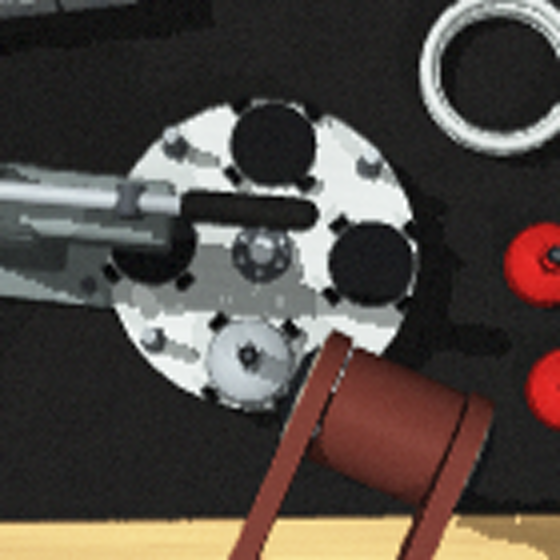

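Run:
```python
from h import *
f=manip.grab_frame("top"); g=manip.grab_frame("side")
print("bush",onz(f,262.2,228.7,.145))
# s6 fork lower-left plate point, solve height on plane through lateral +0.06 from tool axis along arm direction
a=np.array([.4752,-.0143]); j1=-.19
lat=np.array([-np.sin(j1),np.cos(j1)]); fw=np.array([np.cos(j1),np.sin(j1)])
for nm,(u,v) in dict(bottom=(160+435/4,130+215/4),disc_c=(160+397/4,130+118/4),top=(160+395/4,130+70/4),disc_bot=(160+397/4,130+155/4)).items():
    p,d=ray(g,u,v)
    for L in(.05,.065):
        t=(L-(p[:2]-a)@lat)/(d[:2]@lat); q=p+t*d; print(nm,L,"fwd",round((q[:2]-a)@fw,3),"z-TCP",round(q[2]-.1694,3))
```

```text
bush [ 0.47009143 -0.01030461  0.145     ]
bottom 0.05 fwd -0.107 z-TCP 0.248
bottom 0.065 fwd -0.17 z-TCP 0.295
disc_c 0.05 fwd 0.025 z-TCP 0.261
disc_c 0.065 fwd -0.046 z-TCP 0.307
top 0.05 fwd 0.024 z-TCP 0.31
top 0.065 fwd -0.047 z-TCP 0.353
disc_bot 0.05 fwd 0.033 z-TCP 0.218
disc_bot 0.065 fwd -0.039 z-TCP 0.266
```

```bash
cat >> h.py <<'E'
C=np.array([.5657,-.0194]); Y=-.1157
def M2W(m): return C+np.array([[np.cos(Y),-np.sin(Y)],[np.sin(Y),np.cos(Y)]])@np.array(m)
def W2M(w): return np.array([[np.cos(Y),np.sin(Y)],[-np.sin(Y),np.cos(Y)]])@(np.array(w)-C)
def where():
    s,m=st(); p=W2M(s["tool_pos"][:2]); x=m[:2,0]; ang=np.degrees(np.arctan2(x[1],x[0])-Y)
    print("mach",(p*1000).round(1),"polar",round(np.hypot(*p)*1000,1),round(np.degrees(np.arctan2(p[1],p[0]))%360,1),"toolx ang",round(ang,1)); return s,m
def to(s,m,mp,z):
    d=np.r_[M2W(mp),z]-s["tool_pos"]; print("rows cm",(m.T@d*100).round(2))
E
python3 -m crank '[[0,0,0,-1],[0,0,0,-1],[0,0,0,-1],[0,0,0,-1],[0,0,0,-1],[0,0,0,-1],[0,0,0,-1],[0,0,0,0],[0,0,0,0]]' 0
python3 - <<'E'
from h import *
s,m=where(); a=np.radians(240); to(s,m,(.12*np.cos(a),.12*np.sin(a)),.098)
E
```

```text
time: 11.07
tool_pos: [0.4007, -0.0997, 0.2023]
tool_rot: [-0.0, 0.459, 0.888, 0.0]
contact_force: [0.2, 0.4, 0.3]
gripper_width: -0.0
t 11.07 pos [ 0.4007 -0.0997  0.2023] x [-0.578  0.816  0.   ] z [-0.  0. -1.] F [0.2 0.4 0.3] g -0.0 j [-0.42 -0.48  2.11  0.    1.51 -2.61]
mach [-154.6  -98.8] polar 183.5 212.6 toolx ang 132.0
rows cm [-6.71  6.69 10.43]
```

```bash
python3 -m crank '[[-3.3,3.3,0,0],[-3.4,3.4,0,-0.5],[0,0,1,0],[0,0,2.5,0],[0,0,2.5,0],[0,0,2,0],[0,0,0,0],[0,0,0,0],[0,0,0,0]]' 0
python3 - <<'E'
from h import *
s,m=where(); a=np.radians(240); to(s,m,(.12*np.cos(a),.12*np.sin(a)),.098)
E
```

```text
time: 11.82
tool_pos: [0.4834, -0.1144, 0.1237]
tool_rot: [0.001, 0.436, 0.9, 0.0]
contact_force: [0.2, 0.5, 0.4]
gripper_width: -0.0
t 11.82 pos [ 0.4834 -0.1144  0.1237] x [-0.621  0.784 -0.002] z [ 0.002 -0.001 -1.   ] F [0.2 0.5 0.4] g -0.0 j [-0.38 -0.17  2.01  0.    1.3  -2.62]
mach [ -70.8 -103.9] polar 125.7 235.7 toolx ang 135.0
rows cm [-0.76  0.76  2.57]
```

```bash
python3 -m crank '[[-0.7,0.7,0,0],[0,0,0,0],[0,0,1.3,0],[0,0,1.2,0],[0,0,0,0],[0,0,0,0]]'
python3 - <<'E'
from h import *
s,m=where(); a=np.radians(240); to(s,m,(.12*np.cos(a),.12*np.sin(a)),.098)
f=manip.grab_frame("top"); crop(f,"t8",200,140,140,140,4)
E
```

```text
time: 12.32
tool_pos: [0.491, -0.115, 0.0955]
tool_rot: [-0.002, 0.435, 0.9, -0.0]
contact_force: [-0.0, -0.7, -0.6]
gripper_width: -0.001
t 12.32 pos [ 0.491  -0.115   0.0955] x [-0.621  0.784  0.003] z [-0.003  0.001 -1.   ] F [-0.  -0.7 -0.6] g -0.001 j [-0.38 -0.11  2.01 -0.    1.25 -2.62]
mach [ -63.2 -103.6] polar 121.3 238.6 toolx ang 135.0
rows cm [-0.25  0.2  -0.25]
```

View pics/t8.png

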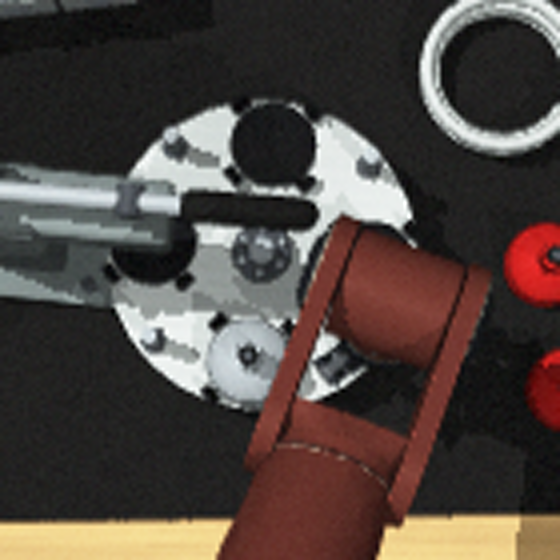

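```bash
python3 -m crank '[[0.4,-0.08,0,0.2],[0.61,-0.13,0,0.5],[0.61,-0.13,0,0.5],[0.61,-0.13,0,0.5],[0.61,-0.13,0,0.5],[0.61,-0.13,0,0.5],[0.61,-0.13,0,0.5]]'
python3 - <<'E'
from h import *
s,m=where()
f=manip.grab_frame("top"); crop(f,"t9",200,140,140,140,4)
E
```

```text
time: 12.95
tool_pos: [0.4653, -0.0865, 0.0984]
tool_rot: [0.002, 0.582, 0.813, 0.0]
contact_force: [-0.5, 0.3, 0.4]
gripper_width: -0.003
t 12.95 pos [ 0.4653 -0.0865  0.0984] x [-0.323  0.946 -0.003] z [ 0.003 -0.002 -1.   ] F [-0.5  0.3  0.4] g -0.003 j [-0.34 -0.2   2.08 -0.    1.26 -2.24]
mach [-92.  -78.2] polar 120.7 220.4 toolx ang 115.5
```

View pics/t9.png

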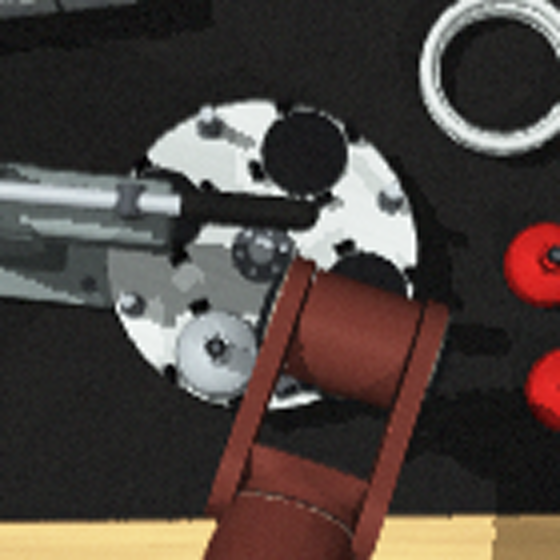

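```bash
python3 - <<'E'
from h import *
f=manip.grab_frame("top")
for u,v in((297.75-.5,190.5),(252.2,170.2),(232.2,214.5)):
    p=W2M(onz(f,u,v,.116)[:2]); print(np.hypot(*p),np.degrees(np.arctan2(p[1],p[0])))
E
python3 -m crank '[[0.61,-0.13,0,0.5],[0.61,-0.13,0,0.5],[0.61,-0.13,0,0.5],[0.61,-0.13,0,0.5],[0.61,-0.13,0,0.5],[0.61,-0.13,0,0.5],[0.61,-0.13,0,0.5],[0.61,-0.13,0,0.5],[0.61,-0.13,0,0.5],[0.61,-0.13,0,0.5]]'
python3 - <<'E'
from h import *
s,m=where()
E
```

```text
0.11408108179148249 -66.46783781012769
0.11222159153275292 28.024016015049845
0.11757935422521908 118.835956856881
time: 13.88
tool_pos: [0.4455, -0.027, 0.0977]
tool_rot: [0.001, 0.771, 0.637, -0.001]
contact_force: [-1.3, -3.5, -0.1]
gripper_width: -0.002
t 13.88 pos [ 0.4455 -0.027   0.0977] x [ 0.189  0.982 -0.003] z [-0.    -0.003 -1.   ] F [-1.3 -3.5 -0.1] g -0.002 j [-0.23 -0.27  2.14 -0.    1.27 -1.61]
mach [-118.5  -21.5] polar 120.4 190.3 toolx ang 85.7
```

```bash
python3 -m crank '[[0.61,-0.13,0,0.5],[0.61,-0.13,0,0.5],[0.61,-0.13,0,0.5],[0.61,-0.13,0,0.5],[0.61,-0.13,0,0.5],[0.61,-0.13,0,0.5],[0.61,-0.13,0,0.5],[0.61,-0.13,0,0.5],[0.61,-0.13,0,0.5],[0,0,0,0]]'
python3 - <<'E'
from h import *
s,m=where()
f=manip.grab_frame("top"); crop(f,"t10",200,140,140,140,4)
g=manip.grab_frame("side"); crop(g,"s10",160,130,200,130,4)
E
```

```text
time: 14.72
tool_pos: [0.4563, 0.029, 0.0976]
tool_rot: [-0.0, 0.898, 0.44, 0.0]
contact_force: [0.2, -0.3, -0.3]
gripper_width: -0.002
t 14.72 pos [0.4563 0.029  0.0976] x [0.612 0.791 0.   ] z [ 0.  0. -1.] F [ 0.2 -0.3 -0.3] g -0.002 j [-0.1  -0.24  2.12  0.    1.26 -1.01]
mach [-114.3   35.5] polar 119.7 162.8 toolx ang 58.9
```

View pics/t10.png

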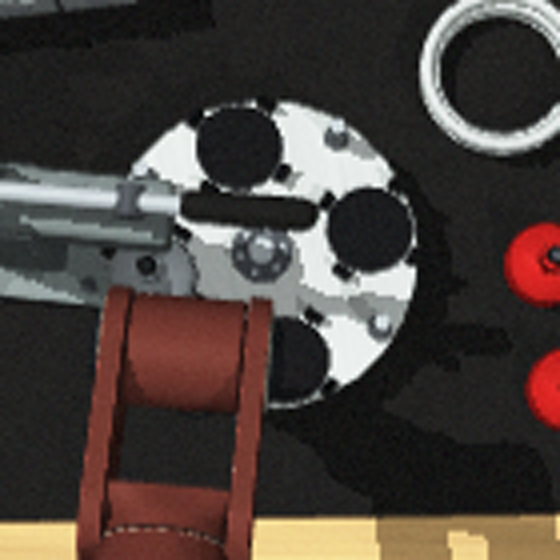

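View pics/s10.png

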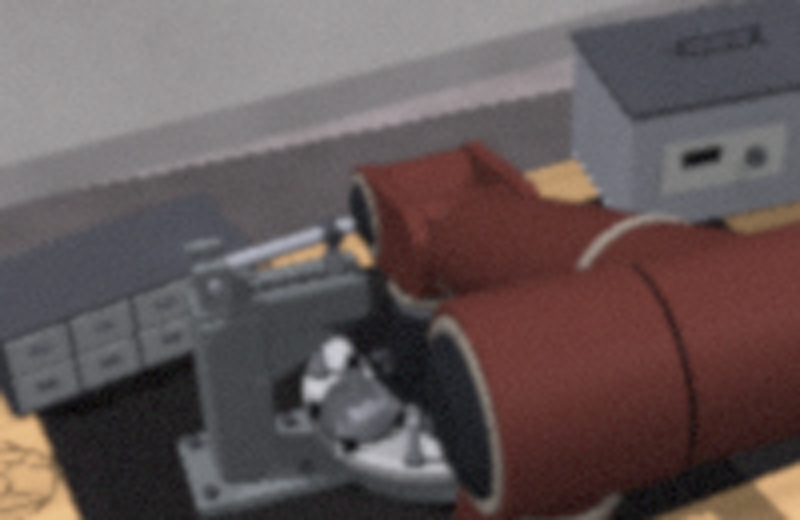

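Run:
```python
from h import *
f=manip.grab_frame("top")
for u,v in((283.7,172.9),(294.5,219.6)):
    p=W2M(onz(f,u,v,.116)[:2]); print(np.hypot(*p),np.degrees(np.arctan2(p[1],p[0])))
```

```text
0.11397267159350923 -28.051039623472665
0.11731485939457108 -116.75467165963084
```

```bash
python3 -m crank '[[0.61,-0.13,0,0.5],[0.61,-0.13,0,0.5],[0.61,-0.13,0,0.5],[0.61,-0.13,0,0.5],[0.61,-0.13,0,0.5],[0,0,0,0],[0,0,0,0],[0,0,0,0]]'
python3 - <<'E'
from h import *
s,m=where()
f=manip.grab_frame("top"); crop(f,"t11",200,140,140,140,4)
E
```

```text
time: 15.53
tool_pos: [0.4725, 0.0545, 0.0973]
tool_rot: [0.0, 0.948, 0.319, 0.0]
contact_force: [0.6, -0.3, 0.9]
gripper_width: -0.003
t 15.53 pos [0.4725 0.0545 0.0973] x [0.796 0.605 0.   ] z [ 0. -0. -1.] F [ 0.6 -0.3  0.9] g -0.003 j [-0.04 -0.19  2.08 -0.    1.26 -0.69]
mach [-101.1   62.7] polar 118.9 148.2 toolx ang 43.9
```

View pics/t11.png

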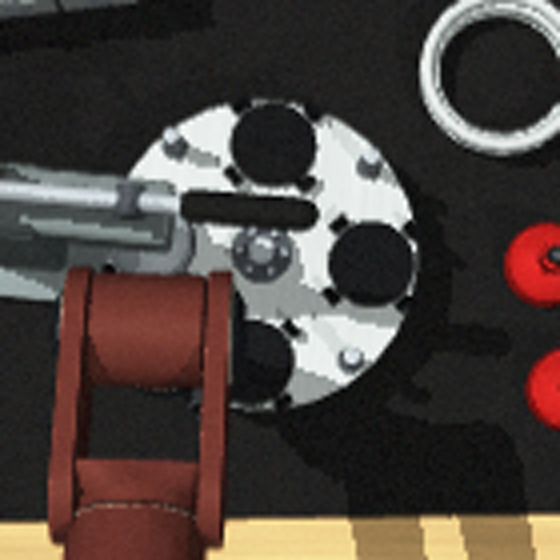

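```bash
python3 -m crank '[[-1,0,0,0],[-2,0,0,0],[-1,0,-1,-0.5],[0,0,-3,-1],[0,0,-3.5,-1],[0,0,-3.5,-1],[0,0,-3.5,-1],[0,0,-3.5,-1],[0,0,-3.5,-1],[0,0,-2.7,-1]]'
python3 - <<'E'
from h import *
s,m=where(); to(s,m,(0,-.008),.325)
f=manip.grab_frame("top"); crop(f,"t12",180,140,160,140,4)
g=manip.grab_frame("side"); crop(g,"s12",160,130,200,130,4)
E
```

```text
time: 16.42
tool_pos: [0.4403, 0.0301, 0.3426]
tool_rot: [0.001, 0.752, 0.659, 0.001]
contact_force: [0.6, -0.5, 0.0]
gripper_width: 0.003
t 16.42 pos [0.4403 0.0301 0.3426] x [ 0.131  0.991 -0.   ] z [ 0.003 -0.001 -1.   ] F [ 0.6 -0.5  0. ] g 0.003 j [-0.1  -0.44  1.86 -0.    1.72 -1.54]
mach [-130.3   34.7] polar 134.8 165.1 toolx ang 89.1
rows cm [-4.07 13.08  1.8 ]
```

View pics/t12.png

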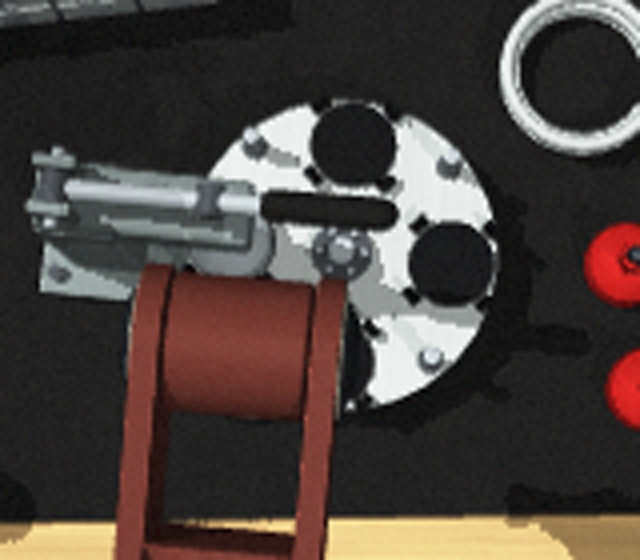

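View pics/s12.png

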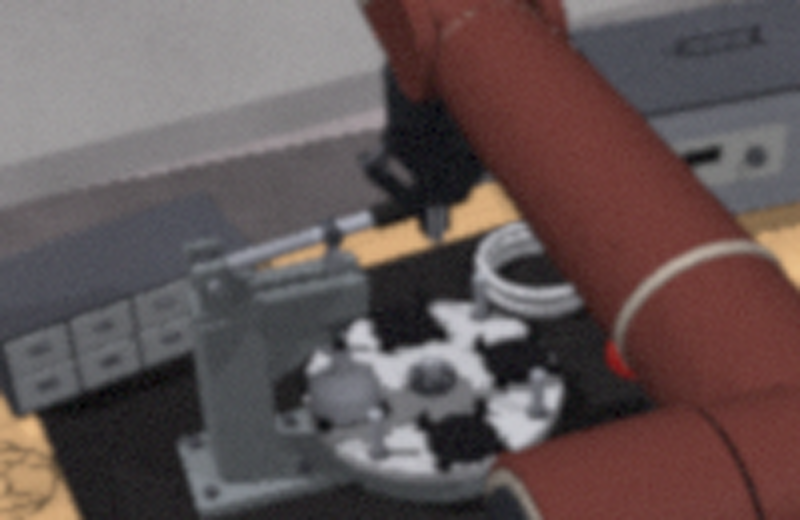

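```bash
python3 - <<'E'
from h import *
f=manip.grab_frame("top")
for y in (-.048,-.008,.03): print((np.array(proj(f,(*M2W((0,y)),.295)))-[180,140])*4)
E
python3 -m crank '[[-1,3.2,0,0],[-1,3.3,0,0],[-1,3.3,0,0],[-1,3.2,0,0],[0,0,0,0],[0,0,0,0],[0,0,0,0]]'
python3 - <<'E'
from h import *
s,m=where(); to(s,m,(0,-.008),.304)
E
```

```text
[399.61463625 215.90746758]
[345.83026638 210.51506236]
[294.7578932  205.39456113]
time: 17.15
tool_pos: [0.5629, -0.0267, 0.3377]
tool_rot: [-0.001, 0.754, 0.657, -0.001]
contact_force: [-0.7, 0.1, 0.2]
gripper_width: 0.0
t 17.15 pos [ 0.5629 -0.0267  0.3377] x [0.137 0.991 0.   ] z [-0.003  0.001 -1.   ] F [-0.7  0.1  0.2] g 0.0 j [-0.18 -0.13  1.62  0.    1.66 -1.61]
mach [-1.9 -7.6] polar 7.8 255.9 toolx ang 88.8
rows cm [-0.04  0.2   3.37]
```

```bash
python3 -m crank '[[0,0.2,1.5,0],[0,0,1.5,0],[0,0,0.8,0],[0,0,0.8,0],[0,0,0.8,0],[0,0,0.8,0],[0,0,0,0],[0,0,0,0]]'; python3 -m crank '[[0,0,0.5,0],[0,0,0.5,0],[0,0,0.5,0],[0,0,0,0],[0,0,0,0]]'
python3 - <<'E'
from h import *
s,m=where(); to(s,m,(0,-.008),.254)
g=manip.grab_frame("side"); crop(g,"s13",160,130,200,130,4)
E
```

```text
time: 17.82
tool_pos: [0.5656, -0.0268, 0.2769]
tool_rot: [-0.001, 0.754, 0.657, -0.0]
contact_force: [-2.0, -0.7, 2.7]
gripper_width: -0.004
time: 18.23
tool_pos: [0.5664, -0.027, 0.2644]
tool_rot: [0.001, 0.754, 0.657, 0.001]
contact_force: [-4.6, -1.5, 8.4]
gripper_width: 0.002
t 18.23 pos [ 0.5664 -0.027   0.2644] x [ 0.136  0.991 -0.   ] z [ 0.002 -0.    -1.   ] F [-4.6 -1.5  8.4] g 0.002 j [-0.18 -0.1   1.71 -0.    1.53 -1.61]
mach [ 1.6 -7.5] polar 7.7 281.8 toolx ang 88.8
rows cm [-0.05 -0.16  1.04]
```

View pics/s13.png

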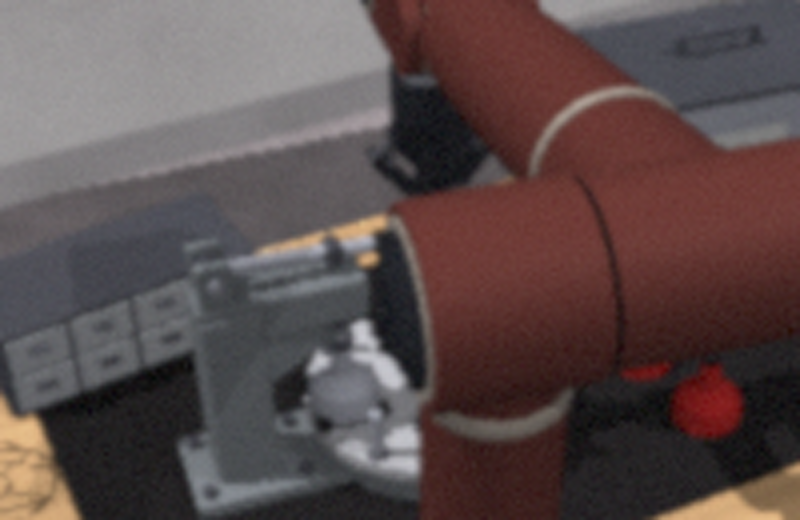

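```bash
python3 -m crank '[[0,-0.1,0.4,0],[0,0,0.4,0],[0,0,0.3,0],[0,0,0,0],[0,0,0,0],[0,0,0,0]]'; python3 -m crank '[[0,0,0.3,0],[0,0,0,0],[0,0,0,0]]'
python3 - <<'E'
from h import *
s,m=where(); to(s,m,(0,-.008),.252)
E
```

```text
time: 18.78
tool_pos: [0.5665, -0.0269, 0.2569]
tool_rot: [0.002, 0.754, 0.657, 0.002]
contact_force: [-5.7, -0.7, 18.2]
gripper_width: 0.002
time: 19.03
tool_pos: [0.5666, -0.0269, 0.2566]
tool_rot: [0.003, 0.754, 0.657, 0.002]
contact_force: [-10.8, 0.6, 25.7]
gripper_width: -0.006
t 19.03 pos [ 0.5666 -0.0269  0.2566] x [ 0.136  0.991 -0.   ] z [ 0.007 -0.001 -1.   ] F [-10.8   0.6  25.7] g -0.006 j [-0.18 -0.1   1.72  0.    1.51 -1.61]
mach [ 1.7 -7.4] polar 7.6 283.2 toolx ang 88.8
rows cm [-0.07 -0.17  0.46]
```

```bash
python3 -m crank '[[0,-0.15,0.1,0],[0,0,0.2,0],[0,0,0,0],[0,0,0,0],[0,0,0,0]]'
python3 - <<'E'
from h import *
s,m=where()
E
```

```text
time: 19.45
tool_pos: [0.5665, -0.0269, 0.2563]
tool_rot: [0.005, 0.754, 0.657, 0.004]
contact_force: [-10.0, 0.2, 33.2]
gripper_width: -0.0
t 19.45 pos [ 0.5665 -0.0269  0.2563] x [ 0.136  0.991 -0.   ] z [ 0.012 -0.002 -1.   ] F [-10.    0.2  33.2] g -0.0 j [-0.18 -0.11  1.73  0.    1.51 -1.61]
mach [ 1.7 -7.3] polar 7.5 283.0 toolx ang 88.8
```

```bash
python3 -m crank '[[0,0,-1,0],[0,0,-1,0],[0,0,-1.5,0],[0,0,-1.5,0],[0,0,-2,0],[0,0,-2,-0.7],[0,0,0,-1],[0,0,0,-1],[0,0,0,-1],[0,0,0,-1]]'; python3 -m crank '[[0,0,0,-1],[0,0,0,-1],[0,0,0,-1],[0,0,0,0]]'
python3 - <<'E'
from h import *
s,m=where(); a=np.radians(240); to(s,m,(.12*np.cos(a),.12*np.sin(a)),.2)
f=manip.grab_frame("top"); crop(f,"t14",180,140,160,140,4)
g=manip.grab_frame("side"); crop(g,"s14",160,130,200,130,4)
E
```

```text
time: 20.28
tool_pos: [0.5634, -0.0262, 0.334]
tool_rot: [-0.001, 0.569, 0.823, -0.0]
contact_force: [-0.6, 0.0, -0.3]
gripper_width: 0.0
time: 20.62
tool_pos: [0.5633, -0.0262, 0.3339]
tool_rot: [-0.001, 0.434, 0.901, 0.0]
contact_force: [-0.1, -0.7, 0.3]
gripper_width: 0.002
t 20.62 pos [ 0.5633 -0.0262  0.3339] x [-0.622  0.783  0.002] z [-0.002  0.001 -1.   ] F [-0.1 -0.7  0.3] g 0.002 j [-0.18 -0.13  1.62  0.    1.65 -2.42]
mach [-1.5 -7. ] polar 7.2 257.6 toolx ang 135.1
rows cm [ -2.72 -10.98  13.39]
```

View pics/t14.png

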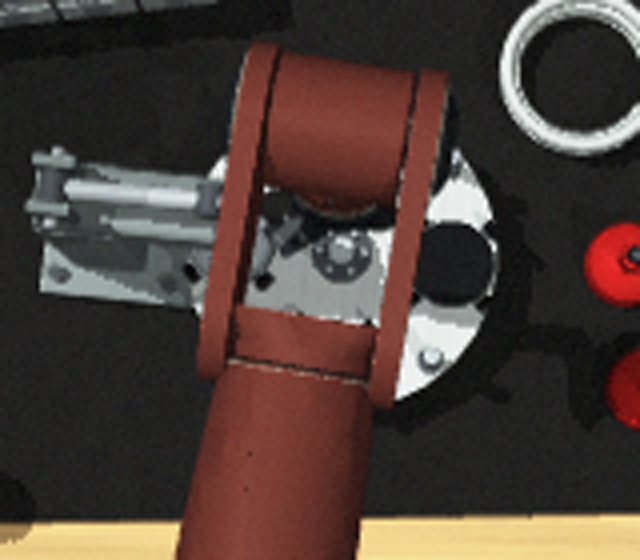

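View pics/s14.png

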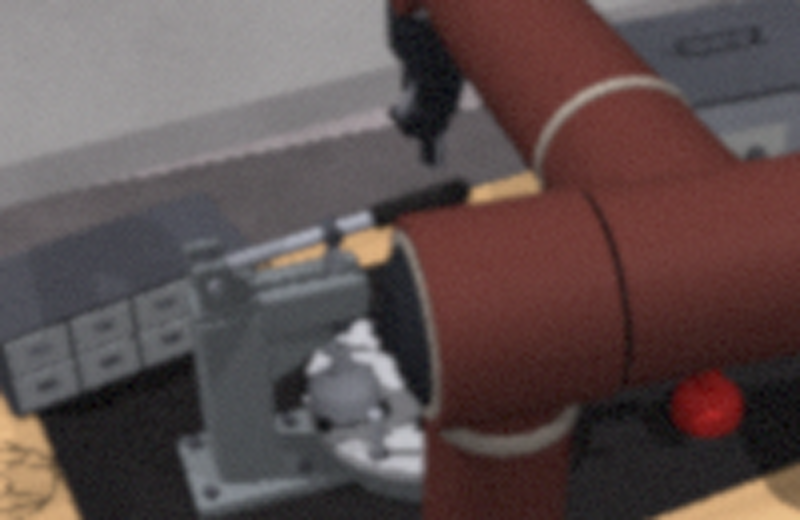

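```bash
python3 -m crank '[[-0.7,-2.7,0,0],[-0.7,-3,0,0],[-0.7,-3,0,0],[-0.6,-2.3,0,0],[0,0,2,0],[0,0,3.5,0],[0,0,3.5,0],[0,0,3.5,0],[0,0,3.5,0],[0,0,2,0]]'; python3 -m crank '[[0,0,2,0],[0,0,0,0],[0,0,0,0]]';python3 - <<'E'
from h import *
s,m=where(); a=np.radians(239); to(s,m,(.12*np.cos(a),.12*np.sin(a)),.098)
E
```

```text
time: 21.55
tool_pos: [0.4917, -0.1151, 0.1504]
tool_rot: [-0.003, 0.437, 0.9, -0.0]
contact_force: [0.9, 0.5, -0.0]
gripper_width: 0.001
time: 21.8
tool_pos: [0.4932, -0.1156, 0.1341]
tool_rot: [-0.002, 0.436, 0.9, 0.0]
contact_force: [0.7, -0.7, -0.0]
gripper_width: -0.001
t 21.8 pos [ 0.4932 -0.1156  0.1341] x [-0.62   0.785  0.003] z [-0.003  0.001 -1.   ] F [ 0.7 -0.7 -0. ] g -0.001 j [-0.38 -0.15  1.98  0.    1.32 -2.62]
mach [ -60.9 -104. ] polar 120.5 239.6 toolx ang 134.9
rows cm [0.13 0.02 3.61]
```

```bash
python3 -m crank '[[0,0,1.6,0],[0,0,1.6,0],[0,0,0.4,0],[0,0,0,0],[0.5,-0.1,0,0.3],[0.61,-0.13,0,0.5],[0.61,-0.13,0,0.5],[0.61,-0.13,0,0.5],[0.61,-0.13,0,0.5],[0.61,-0.13,0,0.5]]'
python3 - <<'E'
from h import *
s,m=where()
E
python3 -m crank '[[0.61,-0.13,0,0.5],[0.61,-0.13,0,0.5],[0.61,-0.13,0,0.5],[0.61,-0.13,0,0.5],[0.61,-0.13,0,0.5],[0.61,-0.13,0,0.5],[0.61,-0.13,0,0.5],[0.61,-0.13,0,0.5],[0.61,-0.13,0,0.5],[0.61,-0.13,0,0.5]]'
python3 - <<'E'
from h import *
s,m=where()
f=manip.grab_frame("top"); crop(f,"t15",180,140,160,140,4)
E
```

```text
time: 22.63
tool_pos: [0.4727, -0.0944, 0.1031]
tool_rot: [0.007, 0.564, 0.826, -0.001]
contact_force: [-1.2, 0.4, 0.7]
gripper_width: 0.003
t 22.63 pos [ 0.4727 -0.0944  0.1031] x [-0.364  0.931 -0.012] z [ 0.009 -0.009 -1.   ] F [-1.2  0.4  0.7] g 0.003 j [-0.35 -0.19  2.06 -0.01  1.25 -2.29]
mach [-83.7 -85.2] polar 119.5 225.5 toolx ang 118.0
time: 23.47
tool_pos: [0.4484, -0.0332, 0.1017]
tool_rot: [0.002, 0.758, 0.652, -0.001]
contact_force: [-4.2, -4.6, 2.5]
gripper_width: 0.001
t 23.47 pos [ 0.4484 -0.0332  0.1017] x [ 0.149  0.989 -0.004] z [ 0.001 -0.004 -1.   ] F [-4.2 -4.6  2.5] g 0.001 j [-0.24 -0.27  2.13 -0.    1.28 -1.66]
mach [-115.   -27.3] polar 118.1 193.3 toolx ang 88.1
```

View pics/t15.png

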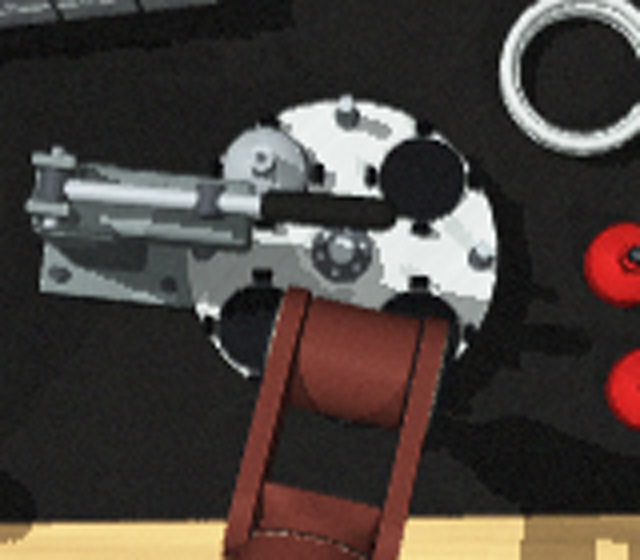

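```bash
python3 -m crank '[[0.61,-0.12,0,0.5],[0.61,-0.13,0,0.5],[0.61,-0.13,0,0.5],[0.61,-0.13,0,0.5],[0.61,-0.13,0,0.5],[0.61,-0.13,0,0.5],[0.61,-0.13,0,0.5],[0.61,-0.13,0,0.5],[0.61,-0.13,0,0.5],[0.61,-0.13,0,0.5]]'
python3 - <<'E'
from h import *
s,m=where()
E
python3 -m crank '[[0.61,-0.13,0,0.5],[0.61,-0.13,0,0.5],[0.61,-0.13,0,0.5],[0.61,-0.13,0,0.5],[0,0,0,0],[0,0,0,0],[0,0,0,0]]'
python3 - <<'E'
from h import *
s,m=where()
f=manip.grab_frame("top"); crop(f,"t16",180,140,160,140,4)
E
```

```text
time: 24.35
tool_pos: [0.4587, 0.0285, 0.1012]
tool_rot: [0.0, 0.901, 0.434, -0.001]
contact_force: [-6.1, -1.7, 2.6]
gripper_width: -0.001
t 24.35 pos [0.4587 0.0285 0.1012] x [ 0.623  0.782 -0.001] z [-0.001 -0.001 -1.   ] F [-6.1 -1.7  2.6] g -0.001 j [-0.1  -0.24  2.11 -0.    1.27 -1.  ]
mach [-111.8   35.2] polar 117.2 162.5 toolx ang 58.1
time: 24.93
tool_pos: [0.4721, 0.0499, 0.1004]
tool_rot: [0.0, 0.941, 0.339, 0.001]
contact_force: [-0.1, -0.3, 0.3]
gripper_width: 0.004
t 24.93 pos [0.4721 0.0499 0.1004] x [0.77  0.638 0.002] z [ 0.002 -0.    -1.   ] F [-0.1 -0.3  0.3] g 0.004 j [-0.05 -0.2   2.08  0.    1.26 -0.74]
mach [-100.9   58.1] polar 116.5 150.1 toolx ang 46.3
```

View pics/t16.png

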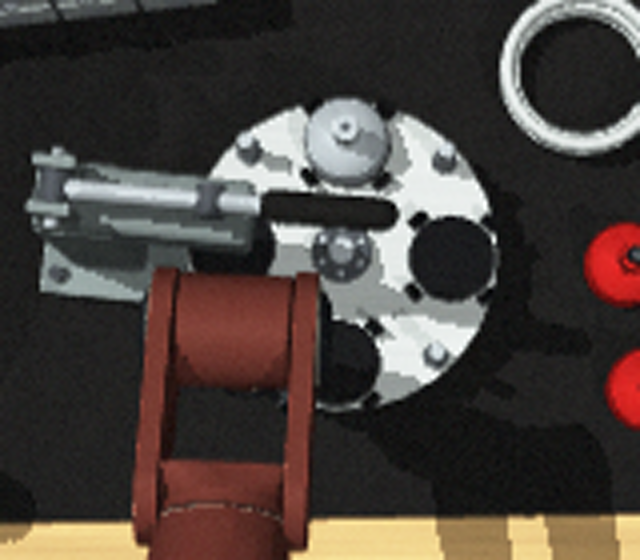

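```bash
python3 -m crank '[[0.5,-0.1,0,0.4],[0.4,-0.08,0,0.3],[0,0,0,0],[0,0,0,0],[0,0,0,0]]'
python3 - <<'E'
from h import *
s,m=where()
f=manip.grab_frame("top"); crop(f,"t17",180,140,160,140,4)
E
```

```text
time: 25.4
tool_pos: [0.4773, 0.0569, 0.0994]
tool_rot: [0.0, 0.953, 0.304, 0.0]
contact_force: [0.5, -0.4, -0.4]
gripper_width: 0.004
t 25.4 pos [0.4773 0.0569 0.0994] x [0.815 0.58  0.   ] z [ 0. -0. -1.] F [ 0.5 -0.4 -0.4] g 0.004 j [-0.04 -0.18  2.06 -0.    1.26 -0.65]
mach [-96.6  65.6] polar 116.8 145.8 toolx ang 42.1
```

View pics/t17.png

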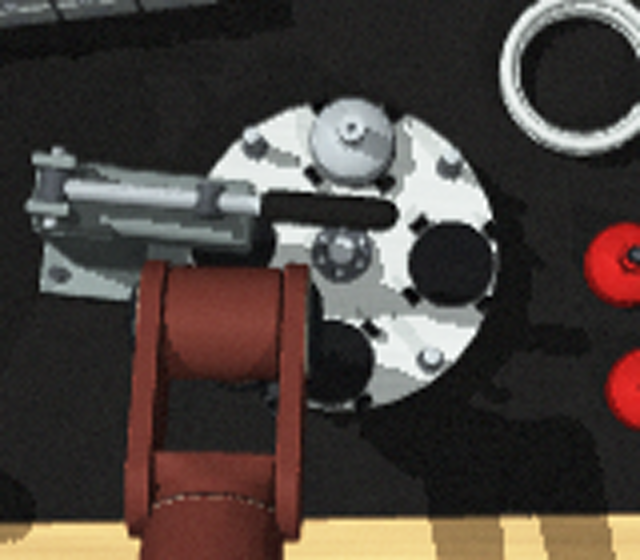

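```bash
python3 -m crank '[[-1,0,0,0],[-2,0,0,0],[-2,0,-1,0],[-2,0,-3,0],[-2,2,-3,0],[0,3,-3,0],[0,3,-2,0],[0,3,0,0],[0,0,0,0],[0,0,0,0]]'
python3 - <<'E'
from h import *
s,m=where()
f=manip.grab_frame("top"); crop(f,"t18",170,130,230,150,3.4); crop(f,"t18b",245,155,40,35,16)
g=manip.grab_frame("side"); crop(g,"s18",160,130,200,130,4)
# neck top position
E
```

```text
time: 26.28
tool_pos: [0.4671, -0.0855, 0.2189]
tool_rot: [-0.0, 0.953, 0.303, -0.0]
contact_force: [-0.4, -0.1, -0.9]
gripper_width: -0.002
t 26.28 pos [ 0.4671 -0.0855  0.2189] x [ 0.816  0.577 -0.   ] z [-0.  0. -1.] F [-0.4 -0.1 -0.9] g -0.002 j [-0.34 -0.31  1.96  0.    1.49 -0.95]
mach [-90.3 -77. ] polar 118.7 220.4 toolx ang 41.9
```

View pics/t18.png

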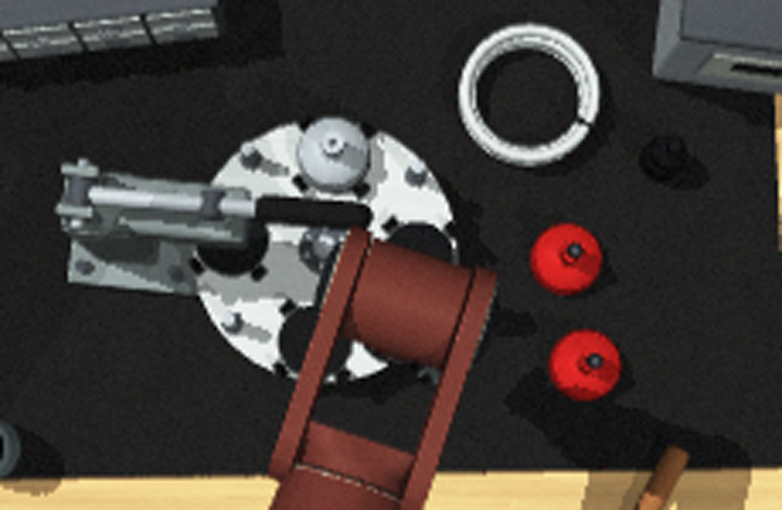

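View pics/t18b.png

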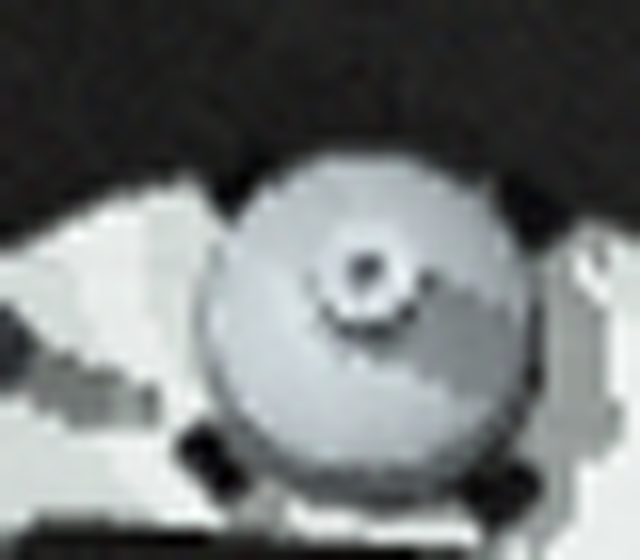

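View pics/s18.png

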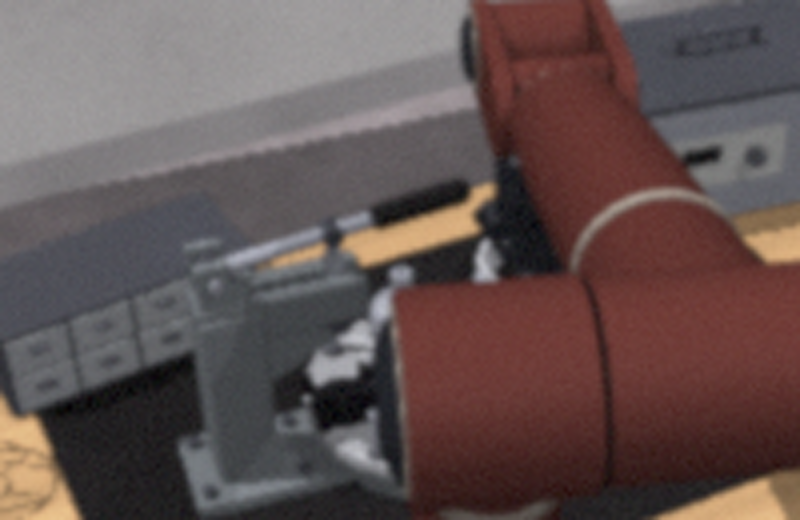

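Run:
```python
from h import *
f=manip.grab_frame("top")
p=onz(f,267.3,171.1,.137); print(p,M2W((.095,0)))
p=onz(f,267.5,174.9,.08); print(p)
s=manip.state(); print(s["contact_force"].round(1),s["time"])
manip.job_done()
```

```text
[ 0.66205796 -0.02937926  0.137     ] [ 0.66006485 -0.03036699]
[ 0.66048015 -0.02940807  0.08      ]
[-0.3  0.2 -0.2] 26.4333
the job is handed in; nothing more can be done
```

The job is done and handed in at 26.4 s. The canopy sits upright in its nest on the far side, with the bush pressed home.

I gripped the steel canopy by its neck and stood it in the near nest. With the closed fingers against a pin, I pushed the table one stop. I then pressed the handle down, let it spring back up, and pushed the table one more stop. That second push first stopped 2–3° short, so I nudged it the last bit. I backed the arm clear before handing in.

**Last checks:**
- **Table:** the pins are back at their rest positions in the image, so it is in a stop.
- **Canopy:** its neck and dome lie within about 2 mm of the far nest's centre, and it looks upright between the jaws.
- **Handle:** it sank 47–48 mm to a firm stop at about 33 N, with about 10 N of sideways force on the rubber grip, and it is up again.
- **Robot:** it read no contact force at hand-in.
- **Other things on the bench:** those near the table and along the path look undisturbed in the last picture. I did not check the objects outside that crop.

**Bush:** the far side was seen only coarsely. No black stands above the neck in either view, only a small dark spot at its centre. I judged it home from that, the handle travel and the firm stop, since its depth could not be read directly.

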